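Hold the blue reference cell in the photometer beam

ROBOT

A 7-joint arm with a two-finger parallel gripper is mounted at the origin on a cart in front of the work surface, level with it; the furniture and walls round the work are solid. World frame = base frame: x ahead of the robot, y to its left, z up, the work surface at z = 0. Lengths are in m, angles in rad, forces in N, time in s.
With the tool pointing down it reaches from about 0.4 to 0.85 m from the base axis. Payload 4.5 kg.
Tool frame: the origin (TCP) lies midway between the tips of the shut fingers; the grasp point (between the pads) lies 19 mm behind it; z points along the fingers, y is the line along which they close (so a half turn about z gives the same grasp; the last joint's range is limited). The gripper opens to 88 mm and grips with 3 to 60 N. Pads are 18 mm wide; open, the fingers measure 123 mm over their backs; the gripper's body (75 mm by 187 mm) begins 45 mm behind the grasp point.
Start: joints at [1.276, 0.689, -0.195, 1.565, 0.157, 0.902, -0.215], TCP at [0.202, -0.592, 0.239] pointing down, gripper open.
Joint ranges: [-3.01, 3.01], [-0.46, 2.08], [-1.47, 1.51], [0.13, 2.56], [-1, 4.14], [0.04, 2.09], [-2.66, 2.66]. Speed limits (rad/s): [2.57, 2.57, 3.14, 3.14, 3.14, 3.14, 3.14].

INTERFACE

Orientations are given as a unit quaternion [x, y, z, w].
In Python, from plant import r gives the robot as it stands.
- The arm moves only by the tool carry_out, never from a script. Its argument "plan" is a list of rows, each an object with "rot": the turn, a rotation vector about the tool's x, y, z in rad, a list of three; "xyz": the shift along the tool's x, y, z in m, a list of three; "grip": the closure in counts, from 0 (fully open) to 255 (shut). In form: [{"rot": [wx, wy, wz], "xyz": [dx, dy, dz], "grip": grip}, ...]. A call has 1 to 8 rows; each row is the pose to reach, as a shift and turn from the pose commanded when the call began, along the tool's axes at that moment; what a row does not reach only later rows make up. A row lasts 1/12 s, in which the tool goes at most 41.7 mm and 7.16 degrees, less where a joint would pass 70% of its speed; a pose out of reach is approached as far as the arm can. A call with a gripper value outside its range is refused whole. The fingers move at their own pace and stop on an object; "squeeze" is the grip in N (left out, the last holds). Time passes only in rows, so rows that repeat a pose let the fingers close. It gives the time, the measured TCP pose, the force, the opening and the grip force at its end, in the units of the state.
- r.get_state(): the state, without advancing time (a new reading comes with each control period).
- r.snapshot(name): name is "side" or "top"; returns the picture (420x560x3 uint8, red, green, blue); there is no depth.
- r.camera_params(name): a dict with "fx", "fy", "cx", "cy" (pixels), "distortion" ([k1, k2, p1, p2, k3] as OpenCV has them; the pictures are not rectified), "position" and "attitude" of the camera in the world. Camera axes: x right, y down, z forward; pixel columns grow to the right and rows downward; lengths in m; the calibration is good to about 2 mm. A picture is of the moment at which its call begins. camera_params takes no time and is no camera call.
- r.finish_job(): hands the job in; it is judged then, once.
The state is a dict: "clock": time; "q": joint angles; "qd": joint speeds; "joint_torque": joint torques, N m; "tool_pos": TCP position; "eef_rot": TCP orientation; "contact_force": force on the tool from outside, world axes, zero at the start; "moment": the same for the moment, N m; "opening": opening from 0.0 (shut) to 1.0 (fully open); "finger_force": force on a finger pad.
Only numpy, scipy, OpenCV 4.12 (cv2) and the standard library are available. Lean on these libraries where they do the work, as an engineer would, in place of code of your own. Each camera call takes 0.05 s, during which the arm holds its last target. There are 200 camera calls.

TASK

Lift the wooden case's lid (it has a brass bow handle) until it rests open on its stop, then take the blue glass reference cell out of the case, gripping it by its two white frosted faces only and never touching its clear (dark blue) faces. Carry it to the photometer and finish while holding it there: upright, still, midway between lamp and detector, with the green beam passing squarely in through one clear face and out of the other near their middle, and nothing but the fingers carrying it. Leave the lid open, do not bump the photometer, and leave the amber cell, the vial and the petri dish where they are.

Things in the scene. Friction and masses are not known exactly. Their poses are not given: they have to be found in the camera images.
- case: wooden case, fixed to the worktop, 160 x 100 x 62 mm with the lid shut, walls 5 mm; origin at the centre of its underside, z up, x along its long side; its front (handle side) looks to its -y, the hinge runs along its +y side. Open, its rim is 48 mm above the worktop
- case_insert: dark insert on the case's floor, 148 x 88 x 10 mm, its top 14 mm above the worktop; origin at the centre of its underside, axes as the case's. Two pockets, 19 x 29 mm, at x = -35 and +35 mm, y = -22 mm (towards the front); in each stands a glass cell, loosely. Behind them, at y = +11 mm, a row of six small fixed vials, 19 mm wide, tops 47 mm above the worktop
- case_lid (a joint): the case's lid, rad: 0 shut, 1.83 fully open on its stop, leaning back 15 degrees past upright. It swings freely (light, no friction): let go below about 1.4 it falls shut, beyond that it falls open by itself. 100 mm deep, 13 mm thick, a flat brass catch stands 4 mm proud of its front at the middle
- case_handle (a point): middle of the handle bar: a round brass bar 10 mm thick, 60 mm long clear, parallel to the hinge, held 40 mm in front of the lid's front edge by a rod at each end; moves with the lid, 142 mm from the hinge axis; with the lid shut it is 55 mm above the worktop, in front of the case. A pinched bar turns between the fingers as the lid swings
- case_hinge (a point): point on the lid's hinge axis, at the middle of the case's rear rim, 49 mm above the worktop; the axis runs along the case's x
- blue_cell: solid blue glass reference cell, loose, 35 to 70 g, 50 mm tall; origin at the centre of its underside, z up; upright in either pocket of the case, standing 4 mm above the worktop. Its x runs through the two clear faces (dark blue raised pads 13 mm wide, 26 mm apart over both), its y through the two white frosted faces (16 mm apart, 23 mm long), which look along the case's long side
- blue_cell_middle (a point): the middle of the blue cell, 25 mm above its underside
- amber_cell: an amber glass cell of the same shape and size, in the other pocket; leave it there
- photometer: photometer head, fixed: grey base 190 x 75 x 12 mm with a 5 mm high rail, and on posts a black lamp housing at its -x end and a white detector housing at its +x end, 44 mm cubes with tops 117 mm above the worktop; their snouts, 22 mm wide, leave a gap of 70 mm (the cubes 88 mm). Origin at the centre of the underside; the beam runs along its x
- beam (a point): middle of the light path, midway between the snouts, 95 mm above the worktop; its x runs along the beam (a thin green line), z up
- vial: sample vial with blue cap, 27 mm wide, 60 mm tall, standing loose between case and photometer; leave it
- petri: petri dish, 60 mm wide, 15 mm tall, loose on the worktop between case and photometer; leave it

How it is judged:
On the way, in this order (a step that is already met when the one before it is completed fails the run):
1. the lid rests open on its stop (value of joint case_lid above 1.75 rad), for 0.3 s.
2. the blue cell is in the fingers, lifted clear of the case (z of blue_cell in the frame of case above 0.055 m and contact force between the fingers and blue_cell above 0.5 N), for 0.2 s.
At the end, for the whole second after the job is handed in: Blue cell held by the fingers alone (1 N or more), still; its middle within 5 mm of the beam sideways, 15 mm in height, 18 mm along it; upright within 8 degrees, clear faces square to the beam within 9; lid over 1.75 rad; amber cell within 15 mm, vial and dish within 20 mm of their starts (value of joint case_lid above 1.75 rad and x of blue_cell_middle in the frame of beam between -0.018 and 0.018 m and y of blue_cell_middle in the frame of beam between -0.005 and 0.005 m and z of blue_cell_middle in the frame of beam between -0.015 and 0.015 m and angle between blue_cell's own z axis and vertical below 0.14 rad and angle between the x axis of blue_cell and the x axis of beam, either way round below 0.16 rad and linear speed of blue_cell below 0.02 m/s and contact force between the fingers and blue_cell above 1 N and contact force between blue_cell and photometer below 0.1 N and distance of amber_cell from where it was at the start of the episode below 0.015 m and distance of each of vial, petri from where it was at the start of the episode below 0.02 m); the arm keeps its last pose, push and grip.
It fails at once if a clear face of the blue cell was touched (over 0.3 N) (contact force between any of the fingers, the arm and blue_cell_c1 above 0.3 N or contact force between any of the fingers, the arm and blue_cell_c2 above 0.3 N).
It fails at once if the photometer was bumped (over 3 N) (contact force between any of the fingers, the arm and photometer above 3 N or contact force between blue_cell and photometer above 3 N).
It fails at once if the amber cell was moved 15 mm, or the vial or petri dish 20 mm (distance of amber_cell from where it was at the start of the episode above 0.015 m or distance of any of vial, petri from where it was at the start of the episode above 0.02 m).
It also fails if it takes over 61 s, if anything falls off the work surface, if the arm or the gripper's body presses on something with over 40 N, if the wrist force passes 120 N, or if a joint passes its speed limit or range.

## Working session

There is one attempt and no reset: what is moved stays moved. The work goes in short steps, Python scripts to look and compute and a tool call to move; the robot and the scene stay as the last step left them, time stands still between calls to the robot, and variables do not carry over. Pictures are saved under pics/ and viewed, at most 10 in all, crops included, and the job is handed in when it is done.

Besides the shell and the picture viewer there is one more tool, called after ">>>" by a JSON object that holds its "name" and its "arguments". carry_out: Moves the arm, as the interface text tells. Its arguments: {"type":"object","properties":{"plan":{"type":"array"},"squeeze":{"type":"number"}},"required":["plan"]}

```bash
mkdir -p pics; ls; python3 - <<'E'
from plant import r
import cv2
for n in("side","top"):
    cv2.imwrite(f"pics/{n}0.png",r.snapshot(n)[:,:,::-1]); print(n,r.camera_params(n))
print(r.get_state())
E
```

```text
pics
side {'fx': 517.1057355056894, 'fy': 517.1057355056894, 'cx': 282.364820309735, 'cy': 212.07551742381833, 'distortion': array([-0.02875861,  0.        ,  0.        ,  0.        ,  0.        ]), 'position': array([0.29296754, 0.69253344, 0.75382048]), 'attitude': array([-0.15094015,  0.89912714, -0.40430578,  0.07296778])}
top {'fx': 439.52514141820114, 'fy': 439.52514141820114, 'cx': 289.540101988274, 'cy': 212.41199038082917, 'distortion': array([-0.01232451,  0.        ,  0.        ,  0.        ,  0.        ]), 'position': array([3.75715766e-01, 9.03179196e-04, 1.06140336e+00]), 'attitude': array([ 0.70787313, -0.70320172,  0.04555622, -0.04845202])}
{'clock': 0.1, 'q': array([ 1.27583538,  0.68989247, -0.19452168,  1.56618908,  0.15728132,
        0.9024842 , -0.21512106]), 'qd': array([ 9.33032462e-04, -1.02390462e-03, -1.48450392e-03, -2.66131548e-03,
        4.65442503e-06, -5.99227013e-04,  2.05701537e-03]), 'joint_torque': array([-3.79653633e-03, -5.28495598e+01, -1.27149604e+00, -1.53837061e+01,
       -5.25187666e-02,  1.97282214e-03,  6.40422763e-05]), 'tool_pos': array([ 0.2015867 , -0.59102968,  0.23800861]), 'eef_rot': array([ 9.86516454e-01,  1.63660193e-01, -1.77189630e-04, -7.72437323e-04]), 'contact_force': array([-0.37572622,  0.16557561, -0.75738056]), 'moment': array([-0.01776165,  0.00660589,  0.01317883]), 'finger_force': 0.0, 'opening': 1.0002694412685307}
```

View pics/side0.png

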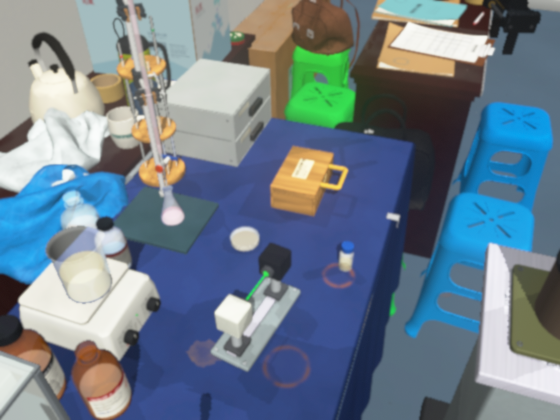

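View pics/top0.png

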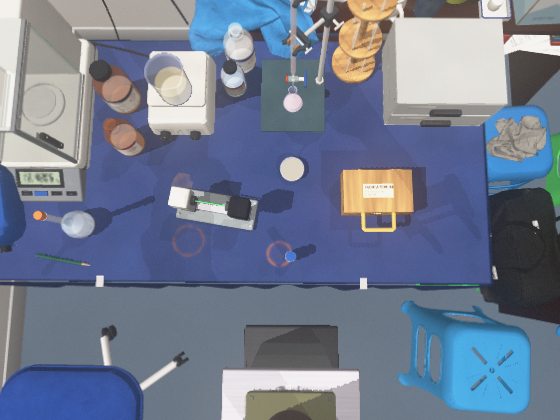

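```bash
cat > h.py <<'E'
import numpy as np, cv2
from scipy.spatial.transform import Rotation as R
from plant import r
P={n:r.camera_params(n) for n in("side","top")}
def K(n): p=P[n]; return np.array([[p['fx'],0,p['cx']],[0,p['fy'],p['cy']],[0,0,1]])
def ray(n,uv):
    u=cv2.undistortPoints(np.array(uv,float).reshape(-1,1,2),K(n),P[n]['distortion']).reshape(-1,2)
    d=R.from_quat(P[n]['attitude']).apply(np.c_[u,np.ones(len(u))]); return P[n]['position'],d
def plane(n,uv,z):
    o,d=ray(n,uv); return o+d*((z-o[2])/d[:,2:])
def tri(u1,u2,n1="side",n2="top"):
    A=[];b=[]
    for n,u in((n1,u1),(n2,u2)):
        o,d=ray(n,[u]); d=d[0]/np.linalg.norm(d[0]); M=np.eye(3)-np.outer(d,d); A.append(M); b.append(M@o)
    return np.linalg.lstsq(np.vstack(A),np.hstack(b),rcond=None)[0]
def proj(n,X):
    Rm=R.from_quat(P[n]['attitude']).as_matrix().T
    return cv2.projectPoints(np.array(X,float).reshape(-1,3),cv2.Rodrigues(Rm)[0],-Rm@P[n]['position'],K(n),P[n]['distortion'])[0].reshape(-1,2)
def snap(n): return np.ascontiguousarray(r.snapshot(n)[:,:,::-1])
E
python3 - <<'E'
import cv2,numpy as np
t=cv2.imread('pics/top0.png'); s=cv2.imread('pics/side0.png')
f=lambda i,x,y,w,h,k:cv2.resize(i[y:y+h,x:x+w],None,fx=k,fy=k,interpolation=cv2.INTER_CUBIC)
a=f(t,160,170,110,70,4); b=f(t,330,155,90,85,4)  # 440x280, 360x340
c=np.zeros((600,800,3),np.uint8); c[:280,:440]=a; c[:340,440:800]=b
c[340:600,440:]=f(s,265,140,90,65,4); c[290:600,:440][:300,:400]=f(s,210,235,100,75,4)
cv2.imwrite('pics/crop.png',c)
E
```

```text
(no output)
```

View pics/crop.png

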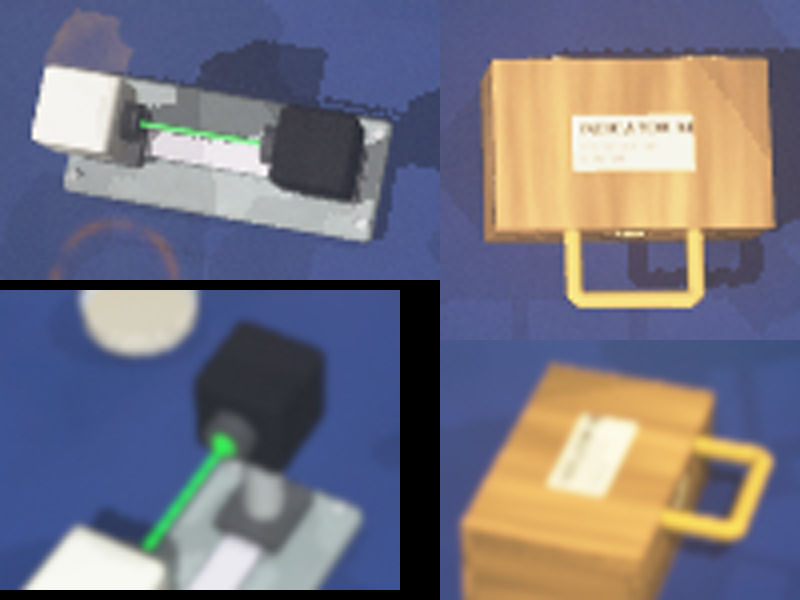

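```bash
python3 - <<'E'
from h import *
np.set_printoptions(precision=4,suppress=True)
c=np.array([[490,59],[769,59],[775,228],[496,230]],float)
px=np.c_[330+(c[:,0]-440+.5)/4-.5,155+(c[:,1]+.5)/4-.5]
w=plane("top",px,.062);print(w,np.linalg.norm(w-np.roll(w,1,0),axis=1),w.mean(0))
yx=(w[0]+w[1]-w[2]-w[3])[:2]; xx=(w[1]+w[2]-w[0]-w[3])[:2]
print("case y yaw",np.degrees(np.arctan2(*yx[::-1])),"x yaw",np.degrees(np.arctan2(*xx[::-1])))
hb=plane("top",[[330+(635-440)/4,155+298.5/4-.4]],.060);print("handle",hb)
sc=np.array([[553,364],[714,391],[643,556],[465,522]],float)
sp=np.c_[265+(sc[:,0]-440+.5)/4-.5,140+(sc[:,1]-340+.5)/4-.5]
print("side corners",plane("side",sp,.062))
for n in("top","side"):
    i=cv2.imread(f'pics/{n}0.png').astype(int);b,g,rr=i[...,0],i[...,1],i[...,2]
    m=(g>rr+50)&(g>b+35)
    m[:, :150]=0; m[:, 300:]=0; 
    if n=="side": m[:235]=0;m[310:]=0
    else: m[:180]=0; m[240:]=0
    y,x=np.nonzero(m); q=plane(n,np.c_[x,y],.095); mu=q.mean(0);d=np.linalg.svd(q-mu)[2][0]; d*=np.sign(d[1])
    t=(q-mu)@d; print(n,len(x),"ends",mu+d*t.min(),mu+d*t.max(),"len",np.ptp(t),"mid",mu+d*(t.min()+t.max())/2,"yaw",np.degrees(np.arctan2(d[1],d[0])))
# loose things
for n,uv in(("vial",[290,257]),("petri",[292,168])): print(n,plane("top",[uv],.06 if n=="vial" else .015))
print(R.from_quat(r.get_state()['eef_rot']).as_matrix())
E
```

```text
[[ 0.6112 -0.1161  0.062 ]
 [ 0.6122 -0.2782  0.062 ]
 [ 0.5131 -0.2787  0.062 ]
 [ 0.5109 -0.1186  0.062 ]] [0.1003 0.1622 0.0991 0.1601] [ 0.5618 -0.1979  0.062 ]
case y yaw 0.849152990890486 x yaw -89.42527896032198
handle [[ 0.4722 -0.1988  0.06  ]]
side corners [[ 0.6123 -0.2755  0.062 ]
 [ 0.515  -0.279   0.062 ]
 [ 0.5111 -0.1213  0.062 ]
 [ 0.6097 -0.1183  0.062 ]]
top 40 ends [0.52   0.1514 0.095 ] [0.5306 0.2165 0.095 ] len 0.0659470573202196 mid [0.5253 0.1839 0.095 ] yaw 80.70772244912216
side 113 ends [0.5194 0.1437 0.095 ] [0.5297 0.2108 0.095 ] len 0.06788612529481289 mid [0.5246 0.1773 0.095 ] yaw 81.29597197283722
vial [[0.4077 0.0037 0.06  ]]
petri [[0.6249 0.0004 0.015 ]]
[[ 0.9464  0.3229 -0.0006]
 [ 0.3229 -0.9464  0.0015]
 [-0.0001 -0.0016 -1.    ]]
```

```bash
cat >> h.py <<'E'
def tgt(p,yaw,quat=None):
    """shift / turn (tool axes now) to reach TCP p, tool down, closing axis at yaw (deg)"""
    s=r.get_state(); R0=R.from_quat(s['eef_rot']); a=np.radians(yaw); y=np.array([np.cos(a),np.sin(a),0]); z=np.array([0,0,-1.])
    R1=R.from_matrix(np.c_[np.cross(y,z),y,z]) 
    return R0.inv().apply(np.atleast_2d(p)-s['tool_pos']).round(4).tolist(), (R0.inv()*R1).as_rotvec().round(4).tolist()
E
python3 -c "
from h import *
print(tgt([.471,-.199,.15],.9))"
```

```text
([[0.3816, -0.2839, 0.0884]], [-0.0014, -0.0009, -1.2577])
```

>>> {"name": "carry_out", "arguments": {"plan": [{"rot": [0,0,-0.12],"xyz": [0.038,-0.028,0.008],"grip": 0},{"rot": [0,0,-0.24],"xyz": [0.07,-0.05,0.012],"grip": 0},{"rot": [0,0,-0.36],"xyz": [0.1,-0.075,0.02],"grip": 0},{"rot": [0,0,-0.48],"xyz": [0.13,-0.1,0.025],"grip": 0},{"rot": [0,0,-0.6],"xyz": [0.16,-0.12,0.03],"grip": 0},{"rot": [0,0,-0.72],"xyz": [0.19,-0.145,0.03],"grip": 0},{"rot": [0,0,-0.84],"xyz": [0.22,-0.165,0.03],"grip": 0},{"rot": [0,0,-0.96],"xyz": [0.25,-0.19,0.03],"grip": 0}]}}

```text
clock: 0.77
tool_pos: [0.3778, -0.3299, 0.2085]
eef_rot: [0.798, 0.603, -0.0, 0.0]
contact_force: [0.5, -0.8, -0.2]
opening: 1.0
finger_force: 0.0
```

```bash
python3 -c "
from h import *
print(r.get_state()); print(tgt([.471,-.199,.15],.9))"
```

```text
{'clock': 0.7667, 'q': array([ 0.89355724,  0.59851564, -0.42392813,  1.95819975,  0.38602449,
        0.66381817, -0.04987122]), 'qd': array([-0.69990128, -0.06512592, -0.34893811,  0.2565767 ,  0.30588989,
       -0.08094553,  0.15519702]), 'joint_torque': array([  4.12130535, -43.7787509 ,  -2.57058665, -10.59609622,
        -0.39206754,   0.32326902,  -0.10300696]), 'tool_pos': array([ 0.37781006, -0.32994088,  0.20850905]), 'eef_rot': array([ 7.97890555e-01,  6.02802326e-01, -7.69617105e-05,  1.10130657e-04]), 'contact_force': array([ 0.45747796, -0.75604812, -0.16001412]), 'moment': array([-0.06724286, -0.14227133,  0.04801148]), 'finger_force': 0.0, 'opening': 0.9998468386562936}
([[0.1514, 0.0539, 0.0585]], [0.0, 0.0003, -0.2925])
```

>>> {"name": "carry_out", "arguments": {"plan": [{"rot": [0,0,-0.1],"xyz": [0.038,0.014,0.015],"grip": 183},{"rot": [0,0,-0.2],"xyz": [0.075,0.027,0.03],"grip": 183},{"rot": [0,0,-0.29],"xyz": [0.113,0.04,0.045],"grip": 183},{"rot": [0,0,-0.2925],"xyz": [0.1514,0.0539,0.0585],"grip": 183},{"rot": [0,0,-0.2925],"xyz": [0.1514,0.0539,0.0585],"grip": 183},{"rot": [0,0,-0.2925],"xyz": [0.1514,0.0539,0.0585],"grip": 183}]}}

```text
clock: 1.27
tool_pos: [0.4724, -0.1969, 0.1494]
eef_rot: [0.701, 0.713, 0.001, -0.001]
contact_force: [0.1, -0.8, 0.6]
opening: 0.575
finger_force: 0.0
```

```bash
python3 - <<'E'
from h import *
print(r.get_state()['opening']); print(tgt([[.471,-.199,.15],[.471,-.199,.036]],.9))
t=snap("top"); s=snap("side")
c=np.zeros((480,800,3),np.uint8)
c[:480,:400]=cv2.resize(t[140:260,325:425],None,fx=4,fy=4)
c[:480,400:]=cv2.resize(s[90:210,265:365],None,fx=4,fy=4)
cv2.imwrite('pics/pre.png',c)
E
```

```text
0.5749774506232463
([[-0.0021, -0.0015, -0.0006], [-0.0023, -0.0014, 0.1134]], [-0.0004, -0.0023, 0.0014])
```

View pics/pre.png

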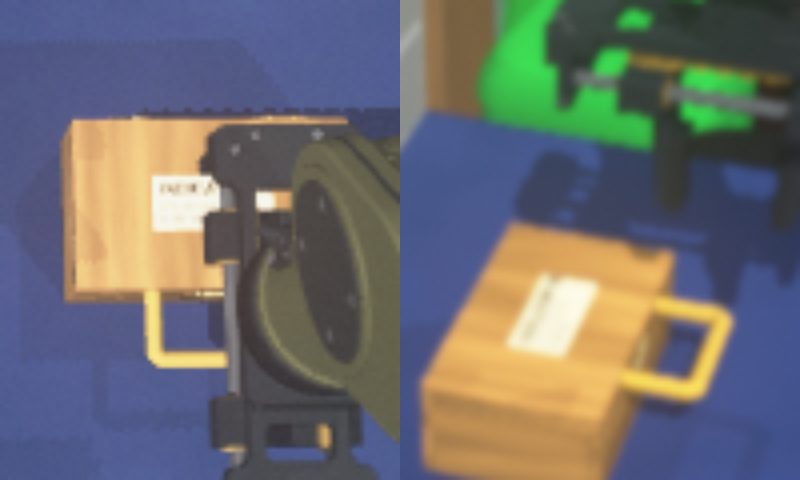

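>>> {"name": "carry_out", "arguments": {"plan": [{"rot": [0,0,0],"xyz": [-0.002,-0.001,0.02],"grip": 183},{"rot": [0,0,0],"xyz": [-0.002,-0.001,0.03],"grip": 183},{"rot": [0,0,0],"xyz": [-0.002,-0.001,0.04],"grip": 183},{"rot": [0,0,0],"xyz": [-0.002,-0.001,0.06],"grip": 183},{"rot": [0,0,0],"xyz": [-0.002,-0.001,0.06],"grip": 183}]}}

```text
clock: 1.78
tool_pos: [0.4678, -0.2033, 0.088]
eef_rot: [0.704, 0.71, -0.001, -0.002]
contact_force: [-0.8, 0.2, -0.0]
opening: 0.281
finger_force: 0.0
```

```bash
python3 - <<'E'
from h import *
print(r.get_state()['opening']); print(tgt([[.4715,-.199,.036]],.9))
t=snap("top"); s=snap("side")
c=np.zeros((480,800,3),np.uint8)
c[:480,:400]=cv2.resize(t[140:260,325:425],None,fx=4,fy=4)
c[:480,400:]=cv2.resize(s[110:230,265:365],None,fx=4,fy=4)
cv2.imwrite('pics/pre2.png',c)
E
```

```text
0.2811406214051409
([[0.0042, 0.0039, 0.0519]], [-0.0046, -0.0006, -0.0069])
```

View pics/pre2.png

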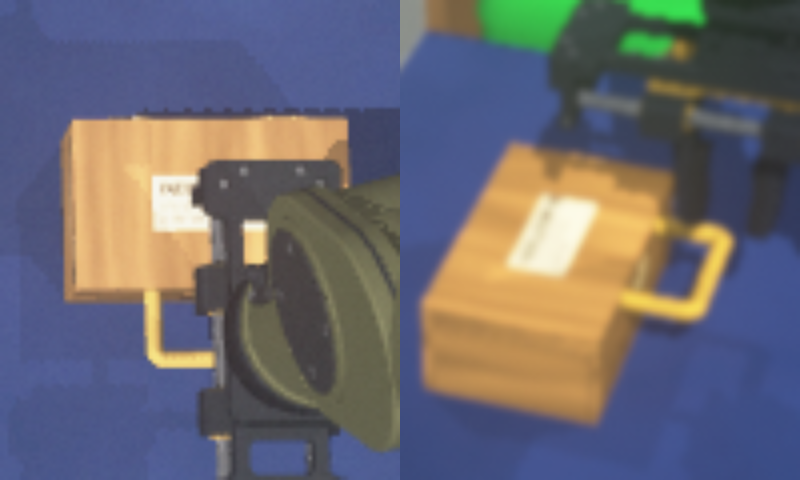

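>>> {"name": "carry_out", "arguments": {"plan": [{"rot": [0,0,0],"xyz": [0.003,0.003,0.01],"grip": 183},{"rot": [0,0,0],"xyz": [0.003,0.003,0.015],"grip": 183},{"rot": [0,0,0],"xyz": [0.003,0.003,0.015],"grip": 183},{"rot": [0,0,0],"xyz": [0.003,0.003,0.015],"grip": 183}]}}

```text
clock: 2.22
tool_pos: [0.473, -0.1994, 0.0752]
eef_rot: [0.703, 0.711, -0.0, -0.0]
contact_force: [0.3, 0.3, 0.3]
opening: 0.282
finger_force: 0.0
```

```bash
python3 - <<'E'
from h import *
print(r.get_state()['opening']); print(tgt([[.4715,-.199,.036]],.9))
E
```

```text
0.28182656320055954
([[0.0004, -0.0014, 0.0392]], [-0.0003, 0.0001, -0.0049])
```

>>> {"name": "carry_out", "arguments": {"plan": [{"rot": [0,0,0],"xyz": [0,-0.001,0.012],"grip": 183},{"rot": [0,0,0],"xyz": [0,-0.001,0.024],"grip": 183},{"rot": [0,0,0],"xyz": [0,-0.001,0.034],"grip": 183},{"rot": [0,0,0],"xyz": [0,-0.001,0.039],"grip": 183},{"rot": [0,0,0],"xyz": [0,-0.001,0.039],"grip": 183}]}}

```text
clock: 2.63
tool_pos: [0.4715, -0.1993, 0.0354]
eef_rot: [0.703, 0.711, -0.0, -0.001]
contact_force: [0.6, -0.1, -0.4]
opening: 0.285
finger_force: 0.0
```

>>> {"name": "carry_out", "arguments": {"plan": [{"rot": [0,0,0],"xyz": [0,0,0],"grip": 255},{"rot": [0,0,0],"xyz": [0,0,0],"grip": 255},{"rot": [0,0,0],"xyz": [0,0,0],"grip": 255},{"rot": [0,0,0],"xyz": [0,0,0],"grip": 255},{"rot": [0,0,0],"xyz": [0,0,0],"grip": 255}], "squeeze": 15}}

```text
clock: 3.05
tool_pos: [0.4748, -0.1995, 0.037]
eef_rot: [0.703, 0.711, 0.002, 0.002]
contact_force: [5.0, -0.4, -0.7]
opening: 0.102
finger_force: 14.9
```

```bash
python3 - <<'E'
from h import *
np.set_printoptions(precision=4,suppress=True)
s=r.get_state();print(s['opening']*88,s['finger_force'],s['contact_force'],s['tool_pos'],tgt([.4715,-.199,.036],.9)); 
# lid arc shifts from the present pose: hinge from case model
h=np.array([.6125,.049]); g=np.array([s['tool_pos'][0],.055]); rad=.142
a0=np.arctan2(.006,.142)
R0=R.from_quat(s['eef_rot'])
for th in np.arange(.1,1.81,.1):
    d=np.array([-rad*np.cos(th+a0)+rad*np.cos(a0),0,rad*np.sin(th+a0)-rad*np.sin(a0)])
    print(round(th,2),R0.inv().apply(d))
E
```

```text
9.015722116265307 14.852643851190805 [ 4.9684 -0.4174 -0.6513] [ 0.4748 -0.1995  0.037 ] ([[0.0006, -0.0033, 0.001]], [0.0056, 0.0001, -0.0047])
0.1 [-0.      0.0014 -0.0141]
0.2 [-0.      0.0042 -0.028 ]
0.3 [-0.0001  0.0083 -0.0416]
0.4 [-0.0002  0.0138 -0.0547]
0.5 [-0.0002  0.0206 -0.0672]
0.6 [-0.0003  0.0286 -0.0789]
0.7 [-0.0004  0.0377 -0.0898]
0.8 [-0.0005  0.0479 -0.0997]
0.9 [-0.0006  0.059  -0.1085]
1.0 [-0.0008  0.0709 -0.1162]
1.1 [-0.0009  0.0835 -0.1227]
1.2 [-0.0011  0.0968 -0.1279]
1.3 [-0.0012  0.1104 -0.1317]
1.4 [-0.0014  0.1244 -0.1341]
1.5 [-0.0015  0.1386 -0.1352]
1.6 [-0.0017  0.1528 -0.1348]
1.7 [-0.0018  0.1668 -0.133 ]
1.8 [-0.002   0.1807 -0.1298]
```

>>> {"name": "carry_out", "arguments": {"plan": [{"rot": [0,0,0],"xyz": [0,0.002,0],"grip": 255},{"rot": [0,0,0],"xyz": [0,0.003,-0.007],"grip": 255},{"rot": [0,0,0],"xyz": [0,0.0044,-0.014],"grip": 255},{"rot": [0,0,0],"xyz": [0,0.0072,-0.028],"grip": 255},{"rot": [0,0,0],"xyz": [0,0.0113,-0.0416],"grip": 255},{"rot": [0,0,0],"xyz": [0,0.0168,-0.0547],"grip": 255},{"rot": [0,0,0],"xyz": [0,0.0168,-0.0547],"grip": 255}]}}

```text
clock: 3.63
tool_pos: [0.4902, -0.1993, 0.0934]
eef_rot: [0.703, 0.711, 0.001, 0.001]
contact_force: [3.0, 0.1, -2.9]
opening: 0.097
finger_force: 15.0
```

```bash
python3 - <<'E'
from h import *
s=r.get_state();print(s['opening']*88,s['finger_force'],s['contact_force'],s['tool_pos'],s['moment'])
E
```

```text
8.573627649065937 14.998125582933426 [ 2.95538675  0.13404473 -2.91568287] [ 0.49023317 -0.1993276   0.09335658] [ 0.04110845 -0.65328556  0.04458236]
```

>>> {"name": "carry_out", "arguments": {"plan": [{"rot": [0,0,0],"xyz": [0,0.008,-0.0125],"grip": 255},{"rot": [0,0,0],"xyz": [0,0.016,-0.0242],"grip": 255},{"rot": [0,0,0],"xyz": [0,0.025,-0.035],"grip": 255},{"rot": [0,0,0],"xyz": [0,0.0355,-0.045],"grip": 255},{"rot": [0,0,0],"xyz": [0,0.0465,-0.054],"grip": 255},{"rot": [0,0,0],"xyz": [0,0.0585,-0.0615],"grip": 255},{"rot": [0,0,0],"xyz": [0,0.071,-0.068],"grip": 255},{"rot": [0,0,0],"xyz": [0,0.084,-0.073],"grip": 255}]}}

```text
clock: 4.3
tool_pos: [0.5707, -0.1982, 0.1621]
eef_rot: [0.703, 0.711, -0.002, -0.002]
contact_force: [3.9, 0.0, -10.3]
opening: 0.091
finger_force: 15.6
```

>>> {"name": "carry_out", "arguments": {"plan": [{"rot": [0,0,0],"xyz": [0,0.0135,-0.004],"grip": 255},{"rot": [0,0,0],"xyz": [0,0.0275,-0.0065],"grip": 255},{"rot": [0,0,0],"xyz": [0,0.042,-0.0075],"grip": 255},{"rot": [0,0,0],"xyz": [0,0.056,-0.007],"grip": 255},{"rot": [0,0,0],"xyz": [0,0.07,-0.005],"grip": 255},{"rot": [0,0,0],"xyz": [0,0.07,-0.005],"grip": 255}]}}

```text
clock: 4.8
tool_pos: [0.641, -0.1973, 0.1661]
eef_rot: [0.703, 0.711, -0.002, -0.003]
contact_force: [-0.9, -0.2, -4.0]
opening: 0.084
finger_force: 15.2
```

```bash
python3 - <<'E'
from h import *
s=r.get_state();print(s['opening']*88,s['finger_force'],s['contact_force'],s['tool_pos'],s['moment'])
E
```

```text
7.374490607243441 15.179007947444916 [-0.86700507 -0.20750435 -3.99123926] [ 0.64101083 -0.19729267  0.1661011 ] [ 0.1094114   0.1555698  -0.03518214]
```

>>> {"name": "carry_out", "arguments": {"plan": [{"rot": [0,0,0],"xyz": [0,0.008,0.001],"grip": 255},{"rot": [0,0,0],"xyz": [0,0.014,0.003],"grip": 255},{"rot": [0,0,0],"xyz": [0,0.016,0.003],"grip": 255},{"rot": [0,0,0],"xyz": [0,0.016,0.003],"grip": 130},{"rot": [0,0,0],"xyz": [0,0.016,0.003],"grip": 130},{"rot": [0,0,0],"xyz": [0,0.016,0.003],"grip": 130},{"rot": [0,0,0],"xyz": [0,0.016,0.003],"grip": 130},{"rot": [0,0,0],"xyz": [0,0.016,0.003],"grip": 130}]}}

```text
clock: 5.47
tool_pos: [0.6595, -0.1979, 0.1671]
eef_rot: [0.703, 0.711, 0.001, 0.001]
contact_force: [-0.8, 1.0, 0.4]
opening: 0.442
finger_force: 0.0
```

>>> {"name": "carry_out", "arguments": {"plan": [{"rot": [0,0,0],"xyz": [0,0,-0.02],"grip": 130},{"rot": [0,0,0],"xyz": [0,0,-0.06],"grip": 130},{"rot": [0,0,0.1],"xyz": [0,-0.04,-0.08],"grip": 130},{"rot": [0,0,0.2],"xyz": [0,-0.08,-0.08],"grip": 130},{"rot": [0,0,0.3],"xyz": [0,-0.12,-0.08],"grip": 130},{"rot": [0,0,0.42],"xyz": [0,-0.15,-0.08],"grip": 130},{"rot": [0,0,0.54],"xyz": [0,-0.19,-0.08],"grip": 130},{"rot": [0,0,0.66],"xyz": [0,-0.23,-0.08],"grip": 130}]}}

```text
clock: 6.13
tool_pos: [0.4277, -0.2001, 0.2467]
eef_rot: [0.897, 0.442, 0.001, 0.001]
contact_force: [0.5, 0.0, -0.3]
opening: 0.494
finger_force: 0.0
```

```bash
python3 - <<'E'
from h import *
s=r.get_state();print(s['opening']*88,s['contact_force'],s['tool_pos'])
t=snap("top"); s=snap("side")
cv2.imwrite('pics/t1.png',t);cv2.imwrite('pics/s1.png',s)
c=np.zeros((480,800,3),np.uint8)
c[:480,:400]=cv2.resize(t[130:250,325:425],None,fx=4,fy=4)
c[:480,400:]=cv2.resize(s[110:230,255:355],None,fx=4,fy=4)
cv2.imwrite('pics/open.png',c)
E
```

```text
43.429623047250246 [ 0.452843    0.00894576 -0.3118822 ] [ 0.42772264 -0.20007098  0.24672895]
```

View pics/open.png

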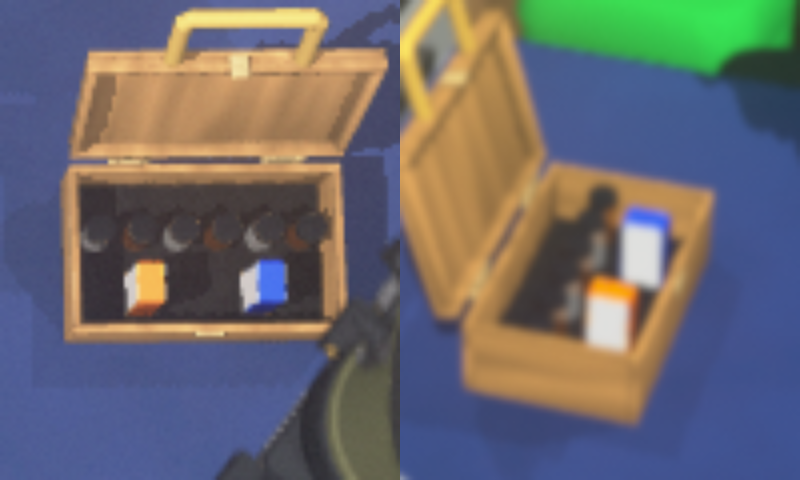

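```bash
python3 - <<'E'
from h import *
np.set_printoptions(precision=4,suppress=True)
for n,(x0,y0,x1,y1) in(("top",(380,185,400,215)),("side",(300,155,330,190))):
    i=cv2.imread(f'pics/{n[0]}1.png')
    k=4; big=cv2.resize(i[y0:y1,x0:x1],None,fx=k,fy=k,interpolation=cv2.INTER_CUBIC).astype(int)
    b,rr=big[...,0],big[...,2]
    m=((b>185)&(b-rr>70)).astype(np.uint8)
    c=max(cv2.findContours(m,0,1)[0],key=cv2.contourArea)[:,0]
    px=np.c_[x0+(c[:,0]+.5)/k-.5,y0+(c[:,1]+.5)/k-.5]
    w=plane(n,px,.054)[:,:2]
    q=cv2.minAreaRect((w*1e3).astype(np.float32)); M=cv2.moments((w*1e3).astype(np.float32).reshape(-1,1,2))
    print(n,q,M['m10']/M['m00'],M['m01']/M['m00'], px.min(0),px.max(0))
# rim: inner wood opening check, model prediction
for cx in(.562,.564):
    print("pred blue",cx-.022+.00055,-.1985-.035-.0003)
print("now",r.get_state()['tool_pos'])
E
```

```text
top ((541.4262084960938, -233.0747833251953), (23.506877899169922, 15.626057624816895), 0.3701094388961792) 541.3155828043573 -232.86831772319988 [389.125 194.875] [395.875 204.875]
side ((540.7734985351562, -232.04879760742188), (17.248220443725586, 26.095821380615234), 82.96820831298828) 541.0544633787698 -232.01400459106617 [311.125 161.625] [321.625 167.875]
pred blue 0.5405500000000001 -0.2338
pred blue 0.54255 -0.2338
now [ 0.4195 -0.2002  0.2456]
```

```bash
python3 -c "
from h import *
print(tgt([[.5425,-.233,.2],[.5425,-.233,.10]],-89.2))"
```

```text
([[0.0493, 0.1179, 0.0442], [0.05, 0.1188, 0.1442]], [-0.0044, 0.0104, 0.9017])
```

>>> {"name": "carry_out", "arguments": {"plan": [{"rot": [0,0,0.11],"xyz": [0.006,0.015,0.006],"grip": 168},{"rot": [0,0,0.23],"xyz": [0.012,0.03,0.012],"grip": 168},{"rot": [0,0,0.35],"xyz": [0.02,0.05,0.02],"grip": 168},{"rot": [0,0,0.47],"xyz": [0.03,0.07,0.03],"grip": 168},{"rot": [0,0,0.59],"xyz": [0.04,0.09,0.04],"grip": 168},{"rot": [0,0,0.71],"xyz": [0.045,0.105,0.044],"grip": 168},{"rot": [0,0,0.82],"xyz": [0.0493,0.118,0.05],"grip": 168},{"rot": [0,0,0.9],"xyz": [0.0493,0.118,0.07],"grip": 168}]}}

```text
clock: 6.9
tool_pos: [0.5586, -0.2333, 0.1782]
eef_rot: [1.0, 0.009, 0.005, 0.002]
contact_force: [1.4, 0.2, 0.3]
opening: 0.342
finger_force: 0.0
```

>>> {"name": "carry_out", "arguments": {"plan": [{"rot": [0,0,0],"xyz": [0,0,0.03],"grip": 168},{"rot": [0,0,0],"xyz": [0,0,0.06],"grip": 168},{"rot": [0,0,0],"xyz": [0,0,0.07],"grip": 168},{"rot": [0,0,0],"xyz": [0,0,0.07],"grip": 168},{"rot": [0,0,0],"xyz": [0,0,0.07],"grip": 168},{"rot": [0,0,0],"xyz": [0,0,0.07],"grip": 168}]}}

```text
clock: 7.4
tool_pos: [0.554, -0.2326, 0.1077]
eef_rot: [1.0, 0.011, 0.002, 0.001]
contact_force: [0.0, -0.3, -0.3]
opening: 0.344
finger_force: 0.0
```

```bash
python3 -c "
from h import *
s=r.get_state();print(s['opening']*88,s['contact_force'],s['tool_pos'])
print(tgt([[.5425,-.233,.075],[.5425,-.233,.02]],-89.2))
t=snap('top'); s=snap('side')
cv2.imwrite('pics/t2.png',t);cv2.imwrite('pics/s2.png',s)
c=np.zeros((480,800,3),np.uint8)
c[:480,:400]=cv2.resize(t[130:250,325:425],None,fx=4,fy=4)
c[:480,400:]=cv2.resize(s[110:230,255:355],None,fx=4,fy=4)
cv2.imwrite('pics/hov.png',c)"
```

```text
30.268713331255064 [ 0.04283466 -0.25353528 -0.28866481] [ 0.55400326 -0.23263907  0.10765304]
([[-0.0116, 0.0001, 0.0326], [-0.0118, 0.0, 0.0876]], [0.0011, -0.0032, 0.0074])
```

View pics/hov.png

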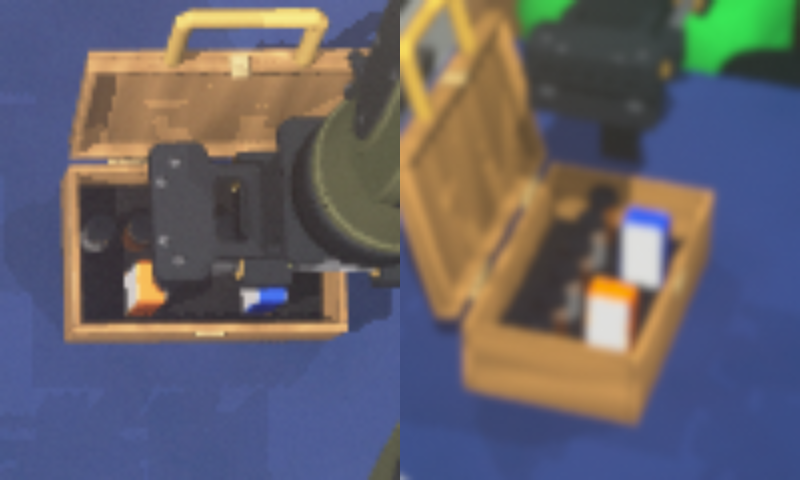

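>>> {"name": "carry_out", "arguments": {"plan": [{"rot": [0,0,0.007],"xyz": [-0.0115,0,0.01],"grip": 168},{"rot": [0,0,0.007],"xyz": [-0.0115,0,0.02],"grip": 168},{"rot": [0,0,0.007],"xyz": [-0.0115,0,0.03],"grip": 168},{"rot": [0,0,0.007],"xyz": [-0.0115,0,0.03],"grip": 168},{"rot": [0,0,0.007],"xyz": [-0.0115,0,0.03],"grip": 168},{"rot": [0,0,0.007],"xyz": [-0.0115,0,0.03],"grip": 168}]}}

```text
clock: 8.0
tool_pos: [0.5418, -0.2323, 0.076]
eef_rot: [1.0, 0.007, 0.0, 0.0]
contact_force: [-0.5, -0.1, -0.3]
opening: 0.343
finger_force: 0.0
```

```bash
python3 -c "
from h import *
s=r.get_state();print(s['opening']*88,s['contact_force'],s['tool_pos'])
print(tgt([[.5425,-.233,.02]],-89.2))"
```

```text
30.227284122522484 [-0.50572799 -0.05279231 -0.29775054] [ 0.54175117 -0.23234082  0.07604595]
([[0.0007, 0.0007, 0.056]], [0.0001, -0.0008, 0.0007])
```

Aligned; descend slowly.

>>> {"name": "carry_out", "arguments": {"plan": [{"rot": [0,0,0],"xyz": [0.0005,0.0007,0.01],"grip": 168},{"rot": [0,0,0],"xyz": [0.0005,0.0007,0.02],"grip": 168},{"rot": [0,0,0],"xyz": [0.0005,0.0007,0.03],"grip": 168},{"rot": [0,0,0],"xyz": [0.0005,0.0007,0.03],"grip": 168}]}}

```text
clock: 8.33
tool_pos: [0.5401, -0.2324, 0.0435]
eef_rot: [1.0, 0.007, -0.002, -0.001]
contact_force: [-0.7, -0.4, 0.5]
opening: 0.341
finger_force: 0.0
```

>>> {"name": "carry_out", "arguments": {"plan": [{"rot": [0,0,0],"xyz": [0,0,0.01],"grip": 168},{"rot": [0,0,0],"xyz": [0,0,0.019],"grip": 168},{"rot": [0,0,0],"xyz": [0,0,0.025],"grip": 168},{"rot": [0,0,0],"xyz": [0,0,0.025],"grip": 168},{"rot": [0,0,0],"xyz": [0,0,0.025],"grip": 168}]}}

```text
clock: 8.75
tool_pos: [0.5413, -0.2329, 0.0204]
eef_rot: [1.0, 0.007, -0.0, -0.0]
contact_force: [0.8, -0.1, 0.4]
opening: 0.343
finger_force: 0.0
```

>>> {"name": "carry_out", "arguments": {"plan": [{"rot": [0,0,0],"xyz": [0,0,0],"grip": 190},{"rot": [0,0,0],"xyz": [0,0,0],"grip": 200},{"rot": [0,0,0],"xyz": [0,0,0],"grip": 230},{"rot": [0,0,0],"xyz": [0,0,0],"grip": 255},{"rot": [0,0,0],"xyz": [0,0,0],"grip": 255},{"rot": [0,0,0],"xyz": [0,0,0],"grip": 255},{"rot": [0,0,0],"xyz": [0,0,0],"grip": 255}], "squeeze": 25}}

```text
clock: 9.33
tool_pos: [0.5419, -0.2332, 0.0213]
eef_rot: [1.0, 0.007, 0.0, 0.0]
contact_force: [-1.1, 0.4, 3.7]
opening: 0.18
finger_force: 25.0
```

```bash
python3 -c "
from h import *
s=r.get_state();print(s['opening']*88,s['contact_force'],s['moment'],s['tool_pos'])
print(tgt([[.5425,-.233,.02]],-89.2))"
```

```text
15.858957281787044 [-1.10001348  0.36367509  3.67917062] [0.07534146 0.0691233  0.00595843] [ 0.54189932 -0.23323369  0.02133623]
([[0.0006, -0.0002, 0.0013]], [0.0004, -0.0008, 0.0002])
```

>>> {"name": "carry_out", "arguments": {"plan": [{"rot": [0,0,0],"xyz": [0,0,-0.008],"grip": 255},{"rot": [0,0,0],"xyz": [0,0,-0.02],"grip": 255},{"rot": [0,0,0],"xyz": [0,0,-0.04],"grip": 255},{"rot": [0,0,0],"xyz": [0,0,-0.065],"grip": 255},{"rot": [0,0,0],"xyz": [0,0,-0.09],"grip": 255},{"rot": [0,0,0],"xyz": [0,0,-0.12],"grip": 255},{"rot": [0,0,0],"xyz": [0,0,-0.15],"grip": 255},{"rot": [0,0,0],"xyz": [0,0,-0.17],"grip": 255}]}}

```text
clock: 10.0
tool_pos: [0.5423, -0.2334, 0.1948]
eef_rot: [1.0, 0.007, 0.002, 0.001]
contact_force: [0.1, 0.1, -1.0]
opening: 0.18
finger_force: 25.0
```

>>> {"name": "carry_out", "arguments": {"plan": [{"rot": [0,0,0],"xyz": [0,0,0],"grip": 255},{"rot": [0,0,0],"xyz": [0,0,0],"grip": 255},{"rot": [0,0,0],"xyz": [0,0,0],"grip": 255}]}}

```text
clock: 10.25
tool_pos: [0.5409, -0.2328, 0.1907]
eef_rot: [1.0, 0.007, -0.001, -0.0]
contact_force: [-0.2, 0.4, -0.2]
opening: 0.174
finger_force: 25.0
```

```bash
python3 -c "
from h import *
s=r.get_state();print(s['opening']*88,s['contact_force'],s['finger_force'],s['tool_pos'])
print(tgt([[.5245,.181,.19]],-9))
t=snap('top'); s=snap('side')
cv2.imwrite('pics/t3.png',t);cv2.imwrite('pics/s3.png',s)"
```

```text
15.276760819467984 [-0.1720138   0.43515419 -0.20466779] 24.999885755823925 [ 0.54087607 -0.2327774   0.19071354]
([[-0.0104, -0.414, 0.0009]], [-0.001, 0.0006, -1.3993])
```

>>> {"name": "carry_out", "arguments": {"plan": [{"rot": [0,0,-0.08],"xyz": [-0.001,-0.02,0],"grip": 255},{"rot": [0,0,-0.18],"xyz": [-0.002,-0.05,0],"grip": 255},{"rot": [0,0,-0.28],"xyz": [-0.003,-0.08,0],"grip": 255},{"rot": [0,0,-0.38],"xyz": [-0.004,-0.11,0],"grip": 255},{"rot": [0,0,-0.48],"xyz": [-0.005,-0.14,0],"grip": 255},{"rot": [0,0,-0.58],"xyz": [-0.006,-0.17,0],"grip": 255},{"rot": [0,0,-0.68],"xyz": [-0.006,-0.2,0],"grip": 255},{"rot": [0,0,-0.76],"xyz": [-0.007,-0.22,0],"grip": 255}]}}

```text
clock: 11.02
tool_pos: [0.5306, -0.0095, 0.1899]
eef_rot: [0.924, 0.381, -0.001, -0.001]
contact_force: [0.9, -0.5, -0.9]
opening: 0.179
finger_force: 25.0
```

>>> {"name": "carry_out", "arguments": {"plan": [{"rot": [0,0,0],"xyz": [0,0,0],"grip": 255},{"rot": [0,0,0],"xyz": [0,0,0],"grip": 255},{"rot": [0,0,0],"xyz": [0,0,0],"grip": 255}]}}

```text
clock: 11.27
tool_pos: [0.531, -0.0145, 0.1901]
eef_rot: [0.926, 0.377, -0.001, 0.0]
contact_force: [-0.2, -0.5, -1.1]
opening: 0.176
finger_force: 25.0
```

```bash
python3 -c "
from h import *
s=r.get_state();print(s['opening']*88,s['finger_force'],s['tool_pos'])
print(tgt([[.525,.181,.19]],-9))"
```

```text
15.463065006752391 24.999661382753402 [ 0.53096398 -0.01445284  0.19014753]
([[0.1321, -0.1442, -0.0001]], [-0.001, 0.0019, -0.6416])
```

>>> {"name": "carry_out", "arguments": {"plan": [{"rot": [0,0,-0.08],"xyz": [0.015,-0.016,0],"grip": 255},{"rot": [0,0,-0.18],"xyz": [0.036,-0.04,0],"grip": 255},{"rot": [0,0,-0.28],"xyz": [0.058,-0.063,0],"grip": 255},{"rot": [0,0,-0.38],"xyz": [0.08,-0.087,0],"grip": 255},{"rot": [0,0,-0.48],"xyz": [0.1,-0.11,0],"grip": 255},{"rot": [0,0,-0.57],"xyz": [0.12,-0.13,0],"grip": 255},{"rot": [0,0,-0.64],"xyz": [0.132,-0.144,0],"grip": 255},{"rot": [0,0,-0.64],"xyz": [0.132,-0.144,0],"grip": 255}]}}

```text
clock: 11.93
tool_pos: [0.5249, 0.1861, 0.1907]
eef_rot: [0.758, 0.652, 0.001, -0.001]
contact_force: [0.2, -0.1, -0.7]
opening: 0.181
finger_force: 25.0
```

>>> {"name": "carry_out", "arguments": {"plan": [{"rot": [0,0,0],"xyz": [0,0,0],"grip": 255},{"rot": [0,0,0],"xyz": [0,0,0],"grip": 255},{"rot": [0,0,0],"xyz": [0,0,0],"grip": 255}]}}

```text
clock: 12.18
tool_pos: [0.5256, 0.1791, 0.1906]
eef_rot: [0.762, 0.648, -0.001, 0.001]
contact_force: [0.1, -0.8, -0.3]
opening: 0.179
finger_force: 25.0
```

```bash
python3 -c "
from h import *
s=r.get_state();print(s['opening']*88,s['finger_force'],s['tool_pos'])
print(tgt([[.525,.181,.19],[.525,.181,.0875]],-9))
t=snap('top'); s=snap('side')
cv2.imwrite('pics/t4.png',t);cv2.imwrite('pics/s4.png',s)
c=np.zeros((400,800,3),np.uint8)
c[:400,:400]=cv2.resize(t[150:250,165:265],None,fx=4,fy=4)
c[:400,400:]=cv2.resize(s[220:370,200:350],(400,400))
cv2.imwrite('pics/hov2.png',c)"
```

```text
15.708086396912147 24.999807667918503 [0.52556272 0.17907069 0.19055632]
([[0.0018, -0.0009, 0.0006], [0.0021, -0.0009, 0.1031]], [-0.0, 0.0025, -0.0043])
```

View pics/hov2.png

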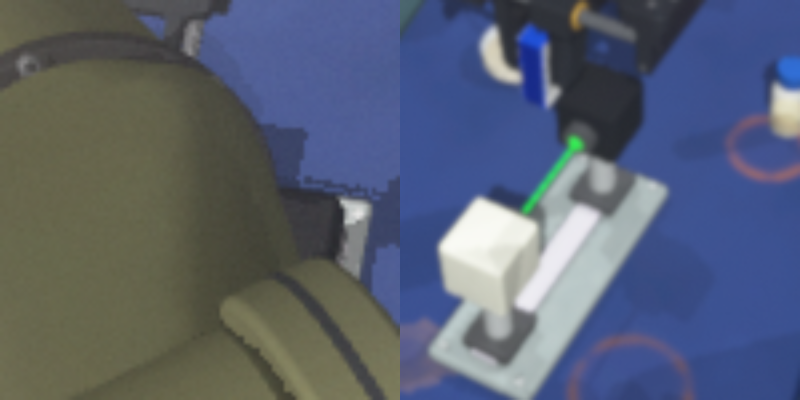

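```bash
python3 - <<'E'
from h import *
np.set_printoptions(precision=2,suppress=True)
s=r.get_state(); T=s['tool_pos']; a=np.radians(81); d=np.array([np.cos(a),np.sin(a),0]); l=np.array([d[1],-d[0],0])
mid=T+[0,0,.0077]
i=cv2.imread('pics/s4.png')[220:270,240:265].astype(int); b,g,rr=i[...,0],i[...,1],i[...,2]
m=((b-rr>110)&(g<90)).astype(np.uint8)
n,L,S,C=cv2.connectedComponentsWithStats(m); k=1+np.argmax(S[1:,4]); print("blob",S[k],C[k]+[240,220])
q=cv2.minAreaRect(np.argwhere(L==k)[:,::-1].astype(np.float32)); print(q)
f=mid+.013*d
print("pred centre",proj("side",f),"d/dlat,dz,dbeam per mm",np.diff(proj("side",[f,f+.001*l]),axis=0),np.diff(proj("side",[f,f+[0,0,.001]]),axis=0),np.diff(proj("side",[f,f+.001*d]),axis=0))
print("pred corners",proj("side",[f+u*l*.0065+[0,0,v*.025] for u in(-1,1) for v in(-1,1)]))
E
```

```text
blob [  5  10  10  27 151] [249.07 241.17]
((9.5, 23.0), (26.0, 9.0), 90.0)
pred centre [[248.45 246.96]] d/dlat,dz,dbeam per mm [[-0.57 -0.22]] [[-0.04 -0.47]] [[-0.34  0.42]]
pred corners [[252.94 259.83]
 [251.34 236.46]
 [245.7  256.96]
 [243.8  233.61]]
```

>>> {"name": "carry_out", "arguments": {"plan": [{"rot": [0,0,0],"xyz": [0.001,-0.0005,0.01],"grip": 255},{"rot": [0,0,0],"xyz": [0.002,-0.0005,0.025],"grip": 255},{"rot": [0,0,0],"xyz": [0.002,-0.0005,0.04],"grip": 255},{"rot": [0,0,0],"xyz": [0.002,-0.0005,0.055],"grip": 255},{"rot": [0,0,0],"xyz": [0.002,-0.0005,0.07],"grip": 255},{"rot": [0,0,0],"xyz": [0.002,-0.0005,0.085],"grip": 255},{"rot": [0,0,0],"xyz": [0.002,-0.0005,0.098],"grip": 255},{"rot": [0,0,0],"xyz": [0.002,-0.0005,0.106],"grip": 255}]}}

```text
clock: 12.95
tool_pos: [0.5241, 0.1833, 0.083]
eef_rot: [0.76, 0.649, -0.001, -0.0]
contact_force: [-0.6, -0.5, -0.9]
opening: 0.181
finger_force: 25.0
```

>>> {"name": "carry_out", "arguments": {"plan": [{"rot": [0,0,0],"xyz": [0,0,0],"grip": 255},{"rot": [0,0,0],"xyz": [0,0,0],"grip": 255},{"rot": [0,0,0],"xyz": [0,0,0],"grip": 255},{"rot": [0,0,0],"xyz": [0,0,0],"grip": 255}]}}

```text
clock: 13.28
tool_pos: [0.5255, 0.1843, 0.0856]
eef_rot: [0.76, 0.65, 0.001, 0.0]
contact_force: [-0.3, 0.1, -0.2]
opening: 0.178
finger_force: 25.0
```

```bash
python3 - <<'E'
from h import *
np.set_printoptions(precision=2,suppress=True)
s=r.get_state();T=s['tool_pos'];print(s['opening']*88,s['finger_force'],T,s['contact_force'])
print(tgt([[.525,.181,.0835]],-9))
t=snap('top'); s=snap('side')
cv2.imwrite('pics/t5.png',t);cv2.imwrite('pics/s5.png',s)
cv2.imwrite('pics/fin.png',cv2.resize(s[235:325,205:305],(660,594),interpolation=cv2.INTER_CUBIC))
a=np.radians(81); d=np.array([np.cos(a),np.sin(a),0]); l=np.array([d[1],-d[0],0])
f=T+[0,0,.0077]+.013*d
print("pred face corners (bl,tl,br,tr)",proj("side",[f+u*l*.0065+[0,0,v*.025] for u in(-1,1) for v in(-1,1)]),"beam entry",proj("side",np.array([.525,.181,.095])+.013*d))
E
```

```text
15.67534860087581 24.99989573727362 [0.53 0.18 0.09] [-0.33  0.07 -0.2 ]
([[-0.0034, 0.0, 0.0021]], [0.0013, -0.0008, 0.0003])
pred face corners (bl,tl,br,tr) [[254.94 305.02]
 [253.55 285.38]
 [248.25 302.12]
 [246.6  282.48]] beam entry [[251.82 291.87]]
```

View pics/fin.png

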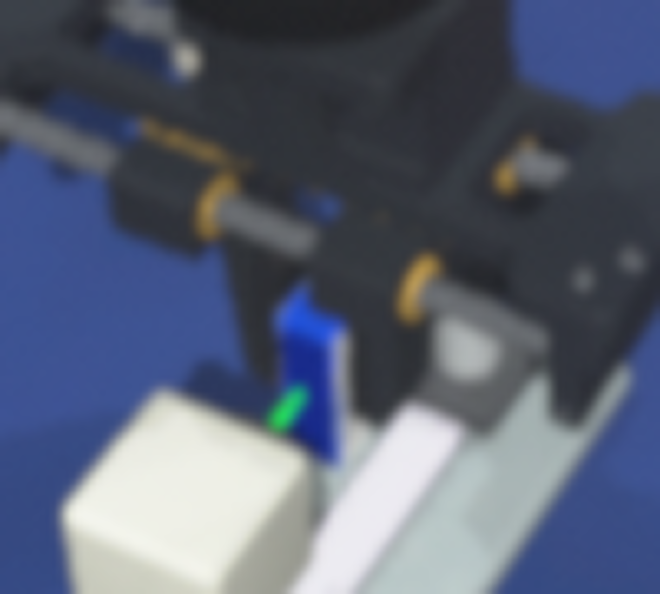

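>>> {"name": "carry_out", "arguments": {"plan": [{"rot": [0,0,0],"xyz": [-0.003,0,0],"grip": 255},{"rot": [0,0,0],"xyz": [-0.003,0,0],"grip": 255},{"rot": [0,0,0],"xyz": [-0.003,0,0],"grip": 255},{"rot": [0,0,0],"xyz": [-0.003,0,0],"grip": 255},{"rot": [0,0,0],"xyz": [-0.003,0,0],"grip": 255},{"rot": [0,0,0],"xyz": [-0.003,0,0],"grip": 255},{"rot": [0,0,0],"xyz": [-0.003,0,0],"grip": 255},{"rot": [0,0,0],"xyz": [-0.003,0,0],"grip": 255}]}}

```text
clock: 14.05
tool_pos: [0.5245, 0.1812, 0.0849]
eef_rot: [0.76, 0.65, 0.0, 0.0]
contact_force: [0.5, 0.9, -0.2]
opening: 0.179
finger_force: 25.0
```

```bash
python3 - <<'E'
from h import *
s=r.get_state();print(s['tool_pos'],abs(s['qd']).max(),s['finger_force'],s['contact_force'],tgt([.525,.181,.0835],-9))
n=snap('side').astype(int);o=cv2.imread('pics/s1.png').astype(int)
D=abs(n-o).max(2); print("lid diff",D[110:190,255:290].max(),"amber",D[178:200,300:315].max(), "vial", D[240:272,335:358].max())
E
```

```text
[0.52448662 0.18124138 0.08488788] 0.0009066146999922977 24.999904887517914 [ 0.48867448  0.86990125 -0.23408174] ([[-0.0002, 0.0005, 0.0014]], [0.0001, -0.0, 0.0007])
lid diff 189 amber 161 vial 3
```

```bash
python3 - <<'E'
from h import *
s=snap('side'); t=snap('top')
c=np.zeros((480,800,3),np.uint8)
c[:,:400]=cv2.resize(t[130:250,325:425],None,fx=4,fy=4); c[:,400:]=cv2.resize(s[110:230,255:355],None,fx=4,fy=4)
cv2.imwrite('pics/last.png',c)
E
```

```text
(no output)
```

View pics/last.png

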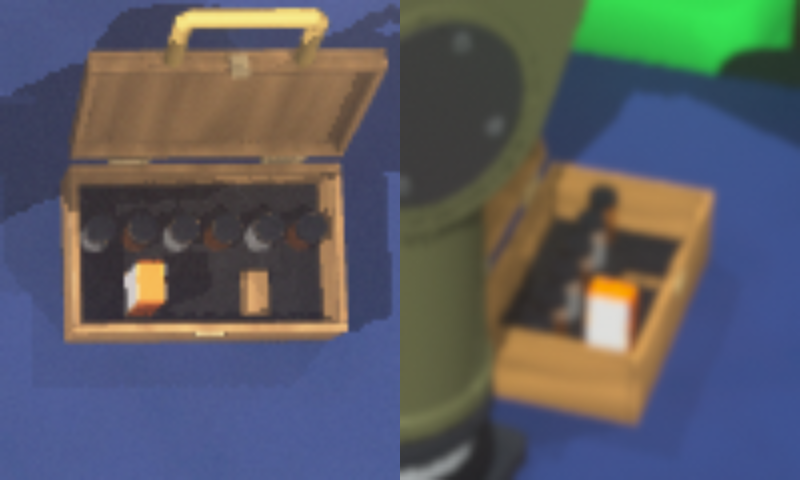

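The top view (left half of the picture) shows the lid still open, the amber cell in its pocket at about (147,288), and the blue cell's pocket empty at about (255,292). The side-view difference was only the arm blocking the lid.

```bash
python3 -c "
from plant import r
print(r.finish_job())"
```

```text
the job is handed in; nothing more can be done
None
```

The job is handed in: the lid is open, and the blue cell is held by its frosted faces in the beam at 25 N, upright, still and nearly centred; amber cell and vial look unmoved, the dish was not rechecked, and no verdict came back.

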